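Lay out the cooking station on its matching mats

ROBOT

A 6-joint arm with a two-finger parallel gripper is mounted at the origin on the work surface. World frame = base frame: x ahead of the robot, y to its left, z up, the work surface at z = 0. Lengths are in m, angles in rad, forces in N, time in s.
With the tool pointing down it reaches from about 0.4 to 0.825 m from the base axis. Payload 7 kg.
Tool frame: the origin (TCP) lies on the front face of the gripper's body, between the roots of the fingers; the fingertips stand 66 mm ahead of it and the grasp point (between the pads) lies 47 mm ahead of it; z points along the fingers, y is the line along which they close (so a half turn about z gives the same grasp; the last joint's range is limited). The gripper opens to 88 mm and grips with 3 to 60 N. Pads are 19 mm wide; open, the fingers measure 130 mm over their backs; the gripper's body (78 mm by 193 mm) begins 47 mm behind the grasp point.
Start: joints at [1.581, 0.359, 0.012, 0, -1.224, -0.288], TCP at [0.185, 0.649, 0.292] pointing down, gripper open.
Joint ranges: [-3.07, 3.07], [-1.43, 2.12], [-1.02, 1.25], [-3.03, 1.67], [-3.05, -0], [-3.03, 3.03]. Speed limits (rad/s): [2.39, 2.39, 3.01, 3.14, 3.14, 3.14].

INTERFACE

Orientations are given as [roll, pitch, yaw] about the fixed x, y, z axes, in that order (R = Rz(yaw) Ry(pitch) Rx(roll)).
In Python, from station import arm gives the robot as it stands. The module is installed in compiled form; this text tells all that it offers.
- The arm moves only by the tool move_arm, never from a script. Its argument "increments" is a list of rows, each an object of numbers: "jaw": the gripper command: -1 is shut, 1 is fully open, values between are in proportion; "dx", "dy", "dz": the shift along the tool's x, y, z in m; "twist": the turn about the tool's z in rad. A call has 1 to 12 rows; each row shifts and turns the commanded pose from where the row before left it, along the tool's axes as they then stand; what a row does not reach is not made up. A row lasts 1/12 s, in which the tool goes at most 41.7 mm and 7.16 degrees, less where a joint would pass 70% of its speed; a pose out of reach is approached as far as the arm can. A call is refused whole if a number of a shift passes 0.0417 or a number of a turn 0.125, either way. A call with a gripper value outside its range is refused whole. The fingers move at their own pace and stop on an object; "force" is the grip in N (left out, the last holds). Time passes only in rows, so rows that do not move let the fingers close. It gives the time, the measured TCP pose, the force, the opening and the grip force at its end, in the units of the state.
- arm.get_state(): the state, without advancing time (a new reading comes with each control period).
- arm.grab_frame(name): name is "scene" or "top"; returns the picture (400x640x3 uint8, blue, green, red); there is no depth.
- arm.camera_info(name): a dict with "K" (3x3 intrinsics, pixels), "extrinsics" (4x4, takes a point from camera to world coordinates). Camera axes: x right, y down, z forward; pixel columns grow to the right and rows downward; lengths in m; the calibration is good to about 2 mm. A picture is of the moment at which its call begins. camera_info takes no time and is no camera call.
- arm.job_done(): hands the job in; it is judged then, once.
Trained networks look in the newest picture that a camera, given by its name, has taken for a name from the list of things; names that differ only in an ending like _2 or _b are one class to them, and where a whole thing is asked for, a point or a joint stands for the part that bears it (a point fixed in the world has none). Each returns a list of dicts, best first, with "score" (0 to 1); they miss things now and then, are a little off and sometimes report something else, mostly with a low value. They report only what shows in the picture. A call takes as long as a camera call. They do not tell look-alikes from the thing itself.
- arm.find_in(camera, name): "position" ([x, y, z] in m, in world coordinates, good to about 4 mm: the middle of the surface that is visible of it).
- arm.silhouettes(camera, name): "pixels" (400x640 bool, what is visible of it).
- arm.pinpoint(camera, name): "position" ([x, y, z] in m, in world coordinates, good to about 4 mm: a listed point, or the origin of a listed thing).
The state is a dict: "t": time; "q": joint angles; "qd": joint speeds; "joint_efforts": joint torques, N m; "eef_pos": TCP position; "ee_rot": TCP orientation; "force": force on the tool from outside, world axes, zero at the start; "moment": the same for the moment, N m; "width": finger opening in m; "gripper_force": force on a finger pad.
Only numpy, scipy, OpenCV 4.12 (cv2) and the standard library are available. Lean on these libraries where they do the work, as an engineer would, in place of code of your own. Each camera call takes 0.05 s, during which the arm holds its last target. There are 200 camera calls.

TASK

Lay out the cooking station by putting each thing on the dark silicone mat cut to its shape and size: the turquoise saffron dish on the small round mat, the glass canister on the large round one, the square salt pot on the square one and the tablespoon on the long one. Set each down gently in the middle of its mat, with the salt pot square to its mat and the spoon face up along the length of its mat, and keep the dish, canister and pot upright. Leave the pan and the salad spinner where they are.

Things in the scene. Friction and masses are not known exactly. Their poses are not given: they have to be found in the camera images.
- saffron_dish: Small round open turquoise ceramic dish, 46 mm across (foot 38 mm), 30 mm tall, straight sides above the lowest 6 mm, wall 4 mm, about 70 g. Origin at the centre of its underside, z up through the mouth. Any yaw.
- canister: Squat round glass canister with a steel lid sealed on, body 64 mm across up to 46 mm high, 57 mm tall with the lid (62 mm across), about 260 g. A steel clip (16 mm wide) stands 4 mm proud of the side at its own +x and a hinge (12 mm wide) at its own -x, from about 25 mm up to 55 mm high: grip it across its own y, 64 mm wide, about 20 to 45 mm above its foot. Origin at the centre of its underside, z up. It may stand at any yaw on its mat.
- salt_pot: Square open white ceramic salt pot, 56 x 56 mm, 40 mm tall, walls 6 mm, about 150 g. Origin at the centre of its underside, x and y square to its sides, z up.
- spoon: Steel tablespoon lying face up, 161 mm long, about 60 g. Its own x runs along it towards the bowl (44 mm across, 12 mm high, centre at x = +58 mm); the handle is a straight flat bar, 12 mm wide (along y) and 5 mm thick, lying 8 to 13 mm above its underside from x = -54 to +36 mm, then bending down to the end at x = -81 mm. Origin at mid-length, level with its underside, z up. The centre of mass lies between x = 0 and x = +30 mm: grip the handle there across y.
- mat_small: Small round mat, 66 mm across, dark grey silicone, 6 mm thick, fixed to the counter; origin at the centre of its underside, on the counter top, z up. It belongs to the saffron dish.
- mat_large: Large round mat, 94 mm across, dark grey silicone, 6 mm thick, fixed to the counter; origin at the centre of its underside, on the counter top, z up. It belongs to the canister.
- mat_square: Square mat, 80 x 80 mm, dark grey silicone, 6 mm thick, fixed to the counter; origin at the centre of its underside, on the counter top, z up, x and y square to its sides. It belongs to the salt pot.
- mat_long: Long mat with round ends, 180 mm long and 50 mm wide, dark grey silicone, 6 mm thick, fixed to the counter; origin at the centre of its underside, on the counter top, z up, x along its length. It belongs to the spoon, which may point either way along it.
- pan: Bystander: round black nonstick pan beyond the work, 200 mm across the rim, 42 mm high. Origin on the counter under the pan's side nearest the robot: the pan's centre lies 90 mm along its own +x from it. A straight handle, 42 mm high, runs from the pan along its own +y to 263 mm from the pan's centre.
- spinner: Bystander: clear plastic salad spinner with white lid and grey push lever, 194 mm across, 157 mm tall, at the robot's left of the work. Origin on the counter under its side nearest the work: the spinner's centre lies 90 mm along its own +y from it.
Things that resemble listed ones, but are neither listed nor needed, are in the scene too. Leave any blue or orange look-alike of the canister alone.

How it is judged:
By the outcome, as a careful person would: the job done as asked, in the order asked, and still so for the second after the job is handed in, with the robot touching nothing.
It also fails if it takes over 115 s, if anything falls off the work surface, if the arm or the gripper's body presses on something with over 40 N, if the wrist force passes 120 N, or if a joint passes its speed limit or range.

## Working session

There is one attempt and no reset: what is moved stays moved. The work goes in short steps, Python scripts to look and compute and a tool call to move; the robot and the scene stay as the last step left them, time stands still between calls to the robot, and variables do not carry over. Pictures are saved under pics/ and viewed, at most 14 in all, crops included, and the job is handed in when it is done.

Besides the shell and the picture viewer there is one more tool, called after "Emit:" as a command line: name --argument value ..., lists and objects as JSON in quotes. move_arm: Moves the arm, as the interface text tells. Its arguments: {"type":"object","properties":{"increments":{"type":"array"},"force":{"type":"number"}},"required":["increments"]}

```bash
mkdir -p pics
cat > h.py <<'E'
from station import arm
import numpy as np, cv2
def snap(c,f):
    im=arm.grab_frame(c); cv2.imwrite('pics/'+f,im); return im
def cam(c):
    i=arm.camera_info(c); return np.array(i['K']),np.array(i['extrinsics'])
def ray(c,u,v,z):
    K,E=cam(c); d=E[:3,:3]@np.linalg.solve(K,[u,v,1.]); o=E[:3,3]; return o+d*(z-o[2])/d[2]
def px(c,p):
    K,E=cam(c); q=K@(E[:3,:3].T@(np.array(p)-E[:3,3])); return q[:2]/q[2]
E
python3 - <<'E'
from h import *
for c in('scene','top'):
    snap(c,c+'0.png'); print(c,np.round(cam(c)[0],0).tolist(),np.round(cam(c)[1],3).tolist())
    for n in 'saffron_dish canister salt_pot spoon mat_small mat_large mat_square mat_long'.split():
        print(n,[(round(d['score'],2),np.round(d['position'],3).tolist(),np.round(px(c,d['position'])).tolist()) for d in arm.pinpoint(c,n)])
s=arm.get_state();print(s['t'],s['eef_pos'],s['ee_rot'])
E
```

```text
scene [[497.0, 0.0, 322.0], [0.0, 497.0, 191.0], [0.0, 0.0, 1.0]] [[-0.505, 0.62, -0.601, 1.468], [0.863, 0.377, -0.337, 0.509], [0.017, -0.688, -0.725, 1.131], [0.0, 0.0, 0.0, 1.0]]
saffron_dish [(0.46, [0.422, -0.366, -0.002], [252.0, 135.0])]
canister [(0.93, [0.74, 0.182, -0.0], [346.0, 265.0]), (0.9, [0.609, 0.057, 0.004], [330.0, 216.0]), (0.78, [0.529, -0.052, 0.005], [313.0, 185.0])]
salt_pot [(0.56, [0.438, -0.145, -0.003], [303.0, 160.0])]
spoon [(0.54, [0.592, 0.213, 0.0], [380.0, 234.0])]
mat_small [(0.65, [0.607, -0.163, 0.0], [270.0, 188.0])]
mat_large [(0.7, [0.456, 0.071, 0.001], [358.0, 187.0]), (0.48, [0.592, 0.216, -0.002], [380.0, 235.0])]
mat_square [(0.66, [0.429, 0.269, 0.003], [419.0, 205.0])]
mat_long [(0.89, [0.598, -0.34, -0.0], [227.0, 167.0]), (0.46, [0.431, 0.268, 0.002], [419.0, 205.0])]
top [[520.0, 0.0, 318.0], [0.0, 520.0, 200.0], [0.0, 0.0, 1.0]] [[0.013, -0.995, 0.097, 0.459], [-1.0, -0.012, 0.005, 0.027], [-0.004, -0.098, -0.995, 1.294], [0.0, 0.0, 0.0, 1.0]]
saffron_dish [(0.71, [0.423, -0.367, 0.007], [480.0, 268.0])]
canister [(0.82, [0.609, 0.062, 0.002], [307.0, 190.0]), (0.77, [0.736, 0.185, 0.001], [259.0, 140.0]), (0.61, [0.53, -0.054, 0.005], [353.0, 222.0])]
salt_pot [(0.79, [0.432, -0.14, 0.0], [388.0, 262.0])]
spoon [(0.62, [0.588, 0.212, -0.0], [247.0, 198.0])]
mat_small [(0.76, [0.61, -0.16, 0.001], [395.0, 191.0])]
mat_large [(0.85, [0.453, 0.076, 0.001], [300.0, 253.0])]
mat_square [(0.79, [0.432, 0.272, -0.001], [221.0, 261.0])]
mat_long [(0.9, [0.6, -0.345, -0.002], [469.0, 196.0])]
0.9 [0.18512586 0.64907865 0.29216702] [ 3.14157313e+00  1.34412534e-05 -2.77781242e-01]
```

View pics/top0.png

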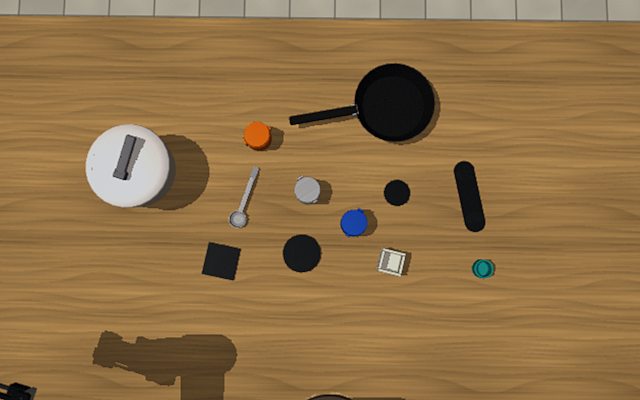

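View pics/scene0.png

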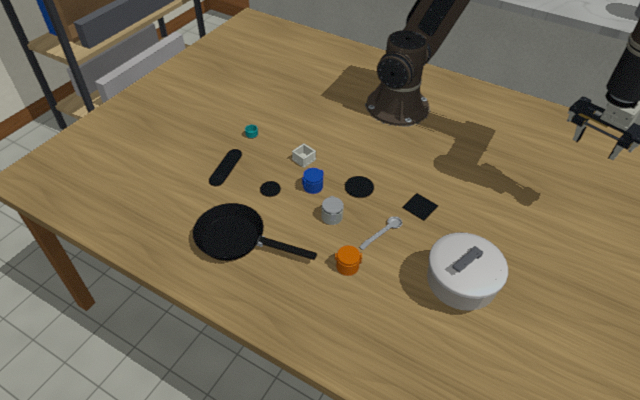

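The top picture shows the candidates for the canister: orange (258,136), grey glass/steel (307,189) and blue (354,222). I choose the grey one, since blue and orange are excluded. The dish is at (483,268), pot (393,262), spoon (243,200), small mat (397,192), large mat (302,253), square mat (221,261) and long mat (469,196). Each of these appears only once. Next I'll measure yaws and check the choice in a close crop.

```bash
cat >> h.py <<'E'
def mask(c,n,near=None):
    L=arm.silhouettes(c,n)
    if near is not None: L=sorted(L,key=lambda d:np.hypot(*(np.argwhere(d['pixels']).mean(0)[::-1]-px(c,near))))
    return L[0]['pixels']
def world(c,m,z):
    return np.array([ray(c,u,v,z)[:2] for v,u in np.argwhere(m)])
def fit(c,n,z,near=None):
    w=world(c,mask(c,n,near),z); ce=w.mean(0); e,V=np.linalg.eigh(np.cov(w.T)); a=V[:,1]
    r=cv2.minAreaRect((w*1000).astype(np.float32))
    return np.round(ce,4).tolist(),'pca',round(np.degrees(np.arctan2(a[1],a[0])),1),'rect',np.round(r[0],1).tolist(),np.round(r[1],1).tolist(),round(r[2],1)
E
python3 - <<'E'
from h import *
top=arm.grab_frame('top'); sc=arm.grab_frame('scene')
for n,z,p in [('saffron_dish',.03,None),('canister',.057,(.609,.06,.03)),('salt_pot',.04,None),('spoon',.01,None),('mat_small',.006,None),('mat_large',.006,None),('mat_square',.006,None),('mat_long',.006,None)]:
    for c in('top','scene'):
        try: print(n,c,fit(c,n,z,p))
        except Exception as e: print(n,c,e)
cr=lambda im,u,v,h=24:cv2.resize(im[v-h:v+h,u-h:u+h],(260,260),interpolation=cv2.INTER_CUBIC)
A=np.hstack([cr(top,308,190),cr(top,393,262),cr(top,246,196,36)])
B=np.hstack([cr(sc,332,211),cr(sc,304,156),cr(sc,381,233,30)])
cv2.imwrite('pics/crop1.png',np.vstack([A,B]))
E
```

```text
saffron_dish top ([0.4227, -0.3648], 'pca', np.float64(85.2), 'rect', [422.7, -364.9], [38.2, 46.0], 0.7)
saffron_dish scene ([0.4373, -0.36], 'pca', np.float64(47.8), 'rect', [437.7, -358.7], [66.6, 41.1], 36.5)
canister top ([0.6042, 0.0589], 'pca', np.float64(-160.2), 'rect', [604.8, 58.8], [65.1, 59.9], 0.7)
canister scene ([0.6305, 0.0716], 'pca', np.float64(-149.9), 'rect', [627.7, 70.5], [107.4, 60.6], 30.4)
salt_pot top ([0.4362, -0.1438], 'pca', np.float64(101.0), 'rect', [436.5, -143.7], [60.6, 55.4], 78.2)
salt_pot scene ([0.4545, -0.1318], 'pca', np.float64(-147.5), 'rect', [454.1, -132.9], [89.2, 83.1], 72.9)
spoon top ([0.4546, 0.0716], 'pca', np.float64(76.0), 'rect', [454.4, 71.3], [85.6, 88.6], 0.7)
spoon scene ([0.583, 0.2184], 'pca', np.float64(162.2), 'rect', [595.8, 220.5], [40.3, 164.4], 78.0)
mat_small top ([0.607, -0.1627], 'pca', np.float64(68.1), 'rect', [606.6, -162.3], [63.2, 62.3], 45.2)
mat_small scene ([0.6128, -0.1588], 'pca', np.float64(-156.0), 'rect', [613.2, -159.0], [60.6, 59.8], 31.3)
mat_large top ([0.454, 0.072], 'pca', np.float64(-142.7), 'rect', [453.1, 72.6], [90.5, 91.0], 64.4)
mat_large scene ([0.459, 0.0747], 'pca', np.float64(-153.5), 'rect', [458.1, 74.2], [92.3, 92.0], 31.2)
mat_square top ([0.4319, 0.2701], 'pca', np.float64(-143.1), 'rect', [432.0, 269.4], [81.7, 81.8], 79.5)
mat_square scene ([0.4382, 0.2728], 'pca', np.float64(140.5), 'rect', [436.7, 272.0], [80.7, 85.0], 80.0)
mat_long top ([0.601, -0.3427], 'pca', np.float64(-169.1), 'rect', [600.4, -343.1], [177.2, 51.8], 11.3)
mat_long scene ([0.6089, -0.3391], 'pca', np.float64(-168.8), 'rect', [605.5, -339.9], [185.6, 57.3], 10.6)
```

View pics/crop1.png

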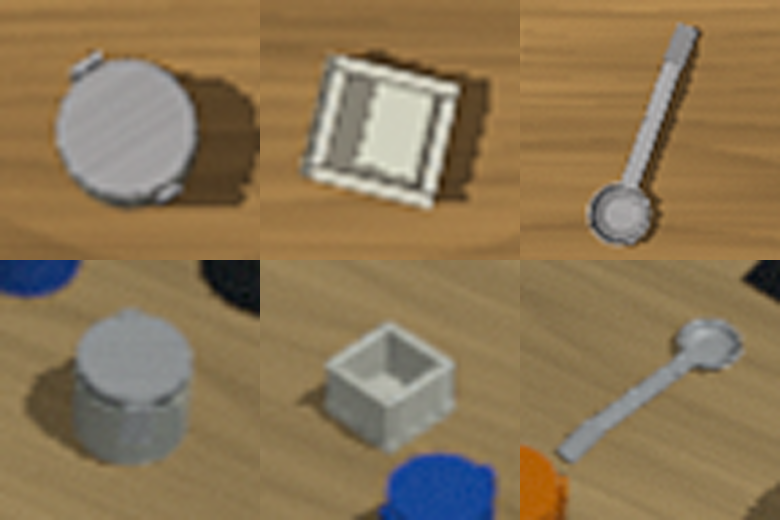

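The crop confirms the choice: the grey canister has its clip at the upper left and its hinge at the lower right, so its axis is about 33°. The pot is turned about -14°. The spoon is face up with its bowl towards the robot, along about 160°. The top camera took the large mat for the spoon, so I'll fit the models to the masks.

```bash
cat >> h.py <<'E'
def cyl(*rz): 
    t=np.linspace(0,2*np.pi,60)
    return np.array([[r*np.cos(a),r*np.sin(a),z] for r,z in rz for a in t])
def box(a,h): return np.array([[x*a,y*a,z] for x in(-1,1) for y in(-1,1) for z in(0,h)])
MOD=dict(saffron_dish=cyl((.019,0),(.023,.006),(.023,.03)),canister=cyl((.032,0),(.032,.046),(.031,.057)),salt_pot=box(.028,.04),
 mat_small=cyl((.033,0),(.033,.006)),mat_large=cyl((.047,0),(.047,.006)),mat_square=box(.04,.006))
def iou(c,n,m,x,y,a,z0=0):
    P=MOD[n]; ca,sa=np.cos(a),np.sin(a)
    W=np.c_[P[:,0]*ca-P[:,1]*sa+x,P[:,0]*sa+P[:,1]*ca+y,P[:,2]+z0]
    K,E=cam(c); q=(W-E[:3,3])@E[:3,:3]@K.T; q=q[:,:2]/q[:,2:]
    S=4; h=cv2.convexHull(((q+.5)*S*16).astype(np.int32).reshape(-1,1,2))
    v,u=np.argwhere(m).mean(0).astype(int); big=np.zeros((400*S,640*S),np.uint8)
    cv2.fillConvexPoly(big,h,1,shift=4)
    w=60; b=big[(v-w)*S:(v+w)*S,(u-w)*S:(u+w)*S]; mm=np.kron(m[v-w:v+w,u-w:u+w],np.ones((S,S)))>0
    return (b.astype(bool)&mm).sum()/(b.astype(bool)|mm).sum()
def mfit(c,n,x,y,a=0,z0=0,yaw=False,near=None):
    from scipy.optimize import minimize
    m=mask(c,n,near or (x,y,z0))
    f=lambda p:-iou(c,n,m,p[0]/100,p[1]/100,p[2]/10 if yaw else a,z0)
    s=[[x*100,y*100,a*10]]; s+= [[x*100+.5,y*100,a*10],[x*100,y*100+.5,a*10]]+([[x*100,y*100,a*10+1]] if yaw else [])
    s=np.array(s) if yaw else np.array(s)[:,:2]
    r=minimize(f,s[0],method='Nelder-Mead',options=dict(initial_simplex=s,xatol=.01,fatol=1e-4))
    return np.round([r.x[0]/100,r.x[1]/100],4).tolist(),round(np.degrees(r.x[2]/10),1) if yaw else '',round(-r.fun,3)
E
python3 - <<'E'
from h import *
for n,x,y,a,w in [('saffron_dish',.423,-.366,0,0),('canister',.606,.06,0,0),('salt_pot',.435,-.142,-.25,1),('mat_small',.61,-.16,0,0),('mat_large',.456,.073,0,0),('mat_square',.434,.271,-.18,1)]:
    for c in('top','scene'): 
        arm.grab_frame(c); print(n,c,mfit(c,n,x,y,a,0,w))
w=[(c,[(round(d['score'],2),int(d['pixels'].sum())) for d in arm.silhouettes(c,'spoon')]) for c in('top','scene')]; print(w)
E
```

```text
saffron_dish top ([0.4223, -0.3687], '', np.float64(0.916))
saffron_dish scene ([0.4255, -0.3676], '', np.float64(0.915))
canister top ([0.6073, 0.0597], '', np.float64(0.933))
canister scene ([0.6093, 0.06], '', np.float64(0.954))
salt_pot top ([0.436, -0.1453], np.float64(-13.0), np.float64(0.938))
salt_pot scene ([0.4398, -0.1438], np.float64(-12.4), np.float64(0.887))
mat_small top ([0.6072, -0.1628], '', np.float64(0.95))
mat_small scene ([0.6098, -0.1623], '', np.float64(0.906))
mat_large top ([0.4543, 0.0719], '', np.float64(0.936))
mat_large scene ([0.4553, 0.0736], '', np.float64(0.935))
mat_square top ([0.4327, 0.271], np.float64(-11.4), np.float64(0.964))
mat_square scene ([0.4347, 0.2706], np.float64(-11.5), np.float64(0.941))
[('top', [(0.71, 334), (0.42, 5940)]), ('scene', [(0.6, 274), (0.37, 3703)])]
```

Emit:
move_arm --increments '[{"jaw":1,"twist":-0.0927},{"jaw":1,"twist":-0.0927},{"jaw":1,"twist":-0.0927},{"jaw":1,"dx":0.02,"dy":0.03},{"jaw":1,"dx":0.02,"dy":0.03},{"jaw":1,"dx":0.02,"dy":0.03},{"jaw":1,"dx":0.02,"dy":0.03},{"jaw":1,"dx":0.02,"dy":0.03},{"jaw":1,"dx":0.02,"dy":0.03},{"jaw":1,"dx":0.02,"dy":0.03},{"jaw":1,"dx":0.02,"dy":0.03},{"jaw":1,"dx":0.02,"dy":0.03}]'

```text
$.increments[0]: bad value
```

Emit:
move_arm --increments '[{"jaw":1,"dx":0.007,"dy":0.034},{"jaw":1,"dx":0.007,"dy":0.034},{"jaw":1,"dx":0.007,"dy":0.034},{"jaw":1,"dx":0.007,"dy":0.034},{"jaw":1,"dx":0.007,"dy":0.034},{"jaw":1,"dx":0.007,"dy":0.034},{"jaw":1,"dx":0.007,"dy":0.034},{"jaw":1,"dx":0.007,"dy":0.034},{"jaw":1,"dx":0.007,"dy":0.034},{"jaw":1,"dx":0.007,"dy":0.034},{"jaw":1,"dx":0.007,"dy":0.034},{"jaw":1,"dx":0.007,"dy":0.034}]'

```text
$.increments[0]: bad value
```

Emit:
move_arm --increments '[{"jaw":1,"dx":0,"dy":0,"dz":0,"twist":-0.0927},{"jaw":1,"dx":0,"dy":0,"dz":0,"twist":-0.0927},{"jaw":1,"dx":0,"dy":0,"dz":0,"twist":-0.0927},{"jaw":1,"dx":0.02,"dy":0.03,"dz":0,"twist":0},{"jaw":1,"dx":0.02,"dy":0.03,"dz":0,"twist":0},{"jaw":1,"dx":0.02,"dy":0.03,"dz":0,"twist":0},{"jaw":1,"dx":0.02,"dy":0.03,"dz":0,"twist":0},{"jaw":1,"dx":0.02,"dy":0.03,"dz":0,"twist":0},{"jaw":1,"dx":0.02,"dy":0.03,"dz":0,"twist":0},{"jaw":1,"dx":0.02,"dy":0.03,"dz":0,"twist":0},{"jaw":1,"dx":0.02,"dy":0.03,"dz":0,"twist":0},{"jaw":1,"dx":0.02,"dy":0.03,"dz":0,"twist":0}]'

```text
t: 4.1
eef_pos: [0.3658, 0.3776, 0.2925]
ee_rot: [-3.141, -0.0, 0.001]
force: [0.8, -0.1, 0.7]
width: 0.0879
gripper_force: 0.0
```

Emit:
move_arm --increments '[{"jaw":1,"dx":0.007,"dy":0.034,"dz":0,"twist":0},{"jaw":1,"dx":0.007,"dy":0.034,"dz":0,"twist":0},{"jaw":1,"dx":0.007,"dy":0.034,"dz":0,"twist":0},{"jaw":1,"dx":0.007,"dy":0.034,"dz":0,"twist":0},{"jaw":1,"dx":0.007,"dy":0.034,"dz":0,"twist":0},{"jaw":1,"dx":0.007,"dy":0.034,"dz":0,"twist":0},{"jaw":1,"dx":0.007,"dy":0.034,"dz":0,"twist":0},{"jaw":1,"dx":0.007,"dy":0.034,"dz":0,"twist":0},{"jaw":1,"dx":0.007,"dy":0.034,"dz":0,"twist":0},{"jaw":1,"dx":0.007,"dy":0.034,"dz":0,"twist":0},{"jaw":1,"dx":0.007,"dy":0.034,"dz":0,"twist":0},{"jaw":1,"dx":0.007,"dy":0.034,"dz":0,"twist":0}]'

```text
t: 5.1
eef_pos: [0.4493, -0.0306, 0.2927]
ee_rot: [-3.141, -0.001, 0.001]
force: [1.6, 1.9, -0.0]
width: 0.0878
gripper_force: 0.0
```

Emit:
move_arm --increments '[{"jaw":1,"dx":-0.0025,"dy":0.0335,"dz":0.005,"twist":0},{"jaw":1,"dx":-0.0025,"dy":0.0335,"dz":0.01,"twist":0},{"jaw":1,"dx":-0.0025,"dy":0.0335,"dz":0.01,"twist":0},{"jaw":1,"dx":-0.0025,"dy":0.0335,"dz":0.01,"twist":0},{"jaw":1,"dx":-0.0025,"dy":0.0335,"dz":0.01,"twist":0},{"jaw":1,"dx":-0.0025,"dy":0.0335,"dz":0.01,"twist":0},{"jaw":1,"dx":-0.0025,"dy":0.0335,"dz":0.01,"twist":0},{"jaw":1,"dx":-0.0025,"dy":0.0335,"dz":0.01,"twist":0},{"jaw":1,"dx":-0.0025,"dy":0.0335,"dz":0.01,"twist":0},{"jaw":1,"dx":-0.0025,"dy":0.0335,"dz":0.01,"twist":0},{"jaw":1,"dx":0,"dy":0,"dz":0.02,"twist":0},{"jaw":1,"dx":0,"dy":0,"dz":0.02,"twist":0}]'

```text
t: 6.1
eef_pos: [0.4242, -0.366, 0.1566]
ee_rot: [3.141, -0.001, -0.003]
force: [0.4, 1.5, -0.8]
width: 0.0874
gripper_force: 0.0
```

Run:
```python
from h import *
im=snap('scene','s1.png'); s=arm.get_state(); p=s['eef_pos']; print(p)
t=snap('top','t1.png')
S=8; out=[]
for c,I in(('scene',im),('top',t)):
    u,v=px(c,[.424,-.368,.05]).astype(int); h=32
    C=cv2.resize(I[v-h:v+h,u-h:u+h],None,fx=S*.75,fy=S*.75,interpolation=cv2.INTER_CUBIC)
    for s_ in(-1,1):
        q=px(c,[p[0],p[1]+s_*.0437,p[2]-.066]); cv2.circle(C,tuple(int(a) for a in (q-[u-h,v-h]+.5)*6),3,(0,0,255),1)
    q=px(c,[.424,-.368,.03]); cv2.circle(C,tuple(int(a) for a in (q-[u-h,v-h]+.5)*6),3,(0,255,0),1)
    out.append(C)
cv2.imwrite('pics/c2.png',np.hstack(out))
```

```text
[ 0.42226643 -0.36396563  0.15235403]
```

View pics/c2.png

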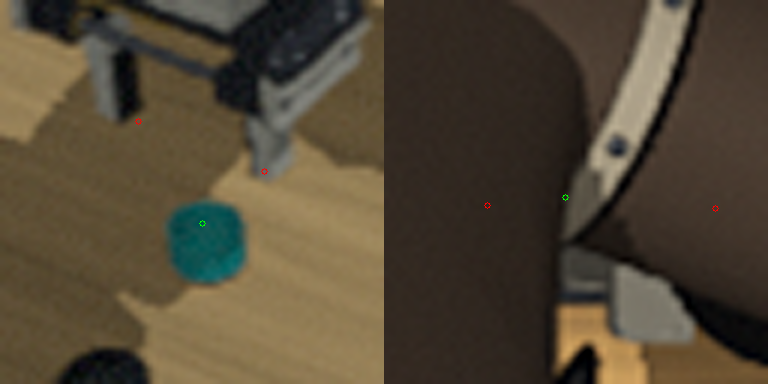

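The crop shows the fingertips straddling the dish, with the projected tip marks within about 1 px of the real tips at (127,120) and (268,175). So the scene calibration fits, and I'll go down and grip.

Emit:
move_arm --increments '[{"jaw":1,"dx":0.0017,"dy":0.004,"dz":0.02,"twist":0},{"jaw":1,"dx":0,"dy":0,"dz":0.02,"twist":0},{"jaw":1,"dx":0,"dy":0,"dz":0.02,"twist":0},{"jaw":1,"dx":0,"dy":0,"dz":0.015,"twist":0},{"jaw":1,"dx":0,"dy":0,"dz":0.0074,"twist":0},{"jaw":1,"dx":0,"dy":0,"dz":0,"twist":0},{"jaw":-1,"dx":0,"dy":0,"dz":0,"twist":0},{"jaw":-1,"dx":0,"dy":0,"dz":0,"twist":0},{"jaw":-1,"dx":0,"dy":0,"dz":0,"twist":0},{"jaw":-1,"dx":0,"dy":0,"dz":0,"twist":0},{"jaw":-1,"dx":0,"dy":0,"dz":0,"twist":0},{"jaw":-1,"dx":0,"dy":0,"dz":0,"twist":0}]' --force 10

```text
t: 7.2
eef_pos: [0.4263, -0.3679, 0.0752]
ee_rot: [3.141, -0.001, 0.0]
force: [0.7, 0.4, -0.4]
width: 0.0531
gripper_force: 0.0
```

Emit:
move_arm --increments '[{"jaw":-1,"dx":0,"dy":0,"dz":0,"twist":0},{"jaw":-1,"dx":0,"dy":0,"dz":0,"twist":0},{"jaw":-1,"dx":0,"dy":0,"dz":0,"twist":0}]'

```text
t: 7.45
eef_pos: [0.4262, -0.3679, 0.075]
ee_rot: [3.142, -0.0, 0.0]
force: [-1.4, 1.3, 3.4]
width: 0.0447
gripper_force: 9.9
```

Run:
```python
from h import *
for i in range(4):
    s=arm.get_state();print(s['t'],s['eef_pos'],s['width'],s['gripper_force']); arm.grab_frame('scene')
```

```text
7.45 [ 0.42617212 -0.36787405  0.07495386] 0.04472765083807577 9.935243402724154
7.5 [ 0.42619135 -0.36788818  0.07495294] 0.04455652749309245 9.93414772383403
7.55 [ 0.42616204 -0.3678787   0.07493189] 0.044835493031824644 9.933275125804357
7.6 [ 0.42615373 -0.36787101  0.07493674] 0.044639013152655435 9.932457988034002
```

Emit:
move_arm --increments '[{"jaw":-1,"dx":0,"dy":0,"dz":-0.01,"twist":0},{"jaw":-1,"dx":0,"dy":0,"dz":-0.02,"twist":0},{"jaw":-1,"dx":0,"dy":0,"dz":-0.02,"twist":0},{"jaw":-1,"dx":0.0185,"dy":-0.0206,"dz":0,"twist":0},{"jaw":-1,"dx":0.0231,"dy":-0.0257,"dz":0,"twist":0},{"jaw":-1,"dx":0.0231,"dy":-0.0257,"dz":0,"twist":0},{"jaw":-1,"dx":0.0231,"dy":-0.0257,"dz":0,"twist":0},{"jaw":-1,"dx":0.0231,"dy":-0.0257,"dz":0,"twist":0},{"jaw":-1,"dx":0.0231,"dy":-0.0257,"dz":0,"twist":0},{"jaw":-1,"dx":0.0231,"dy":-0.0257,"dz":0,"twist":0},{"jaw":-1,"dx":0.0185,"dy":-0.0206,"dz":0,"twist":0},{"jaw":-1,"dx":0.009,"dy":-0.0101,"dz":0,"twist":0}]' --force 10

```text
t: 8.65
eef_pos: [0.6129, -0.1597, 0.1252]
ee_rot: [3.142, -0.001, 0.003]
force: [1.0, -0.3, -1.3]
width: 0.0445
gripper_force: 9.9
```

Emit:
move_arm --increments '[{"jaw":-1,"dx":0,"dy":0,"dz":0,"twist":0},{"jaw":-1,"dx":0,"dy":0,"dz":0,"twist":0}]'

```text
t: 8.82
eef_pos: [0.6106, -0.1618, 0.1247]
ee_rot: [-3.141, 0.001, 0.001]
force: [-0.0, -1.0, 0.0]
width: 0.0451
gripper_force: 9.9
```

Run:
```python
from h import *
im=snap('scene','s2.png'); s=arm.get_state(); print(s['t'],s['eef_pos'],s['ee_rot'],s['width'])
print(mfit('scene','saffron_dish',.609,-.1625,0,.05))
u,v=px('scene',[.609,-.1625,.05]).astype(int); h=32
cv2.imwrite('pics/c3.png',cv2.resize(im[v-h:v+h,u-h:u+h],None,fx=6,fy=6,interpolation=cv2.INTER_CUBIC))
```

```text
8.8667 [ 0.61001583 -0.16244274  0.1246698 ] [-3.14149892e+00  9.42832848e-04  4.46562740e-04] 0.04432414300384014Traceback (most recent call last):
  File "<stdin>", line 3, in <module>
  File "h.py", line 38, in mfit
    m=mask(c,n,near or (x,y,z0))
  File "h.py", line 14, in mask
    return L[0]['pixels']
           ~^^^
IndexError: list index out of range
```

Emit:
move_arm --increments '[{"jaw":-1,"dx":0.0005,"dy":0,"dz":0.015,"twist":0},{"jaw":-1,"dx":0,"dy":0,"dz":0.013,"twist":0},{"jaw":-1,"dx":0,"dy":0,"dz":0.007,"twist":0},{"jaw":-1,"dx":0,"dy":0,"dz":0.003,"twist":0},{"jaw":-1,"dx":0,"dy":0,"dz":0.001,"twist":0},{"jaw":-1,"dx":0,"dy":0,"dz":0,"twist":0},{"jaw":-1,"dx":0,"dy":0,"dz":0,"twist":0}]'

```text
t: 9.5
eef_pos: [0.6114, -0.1626, 0.0864]
ee_rot: [3.141, -0.001, 0.0]
force: [-1.2, -0.3, -1.0]
width: 0.0447
gripper_force: 9.9
```

Run:
```python
from h import *
im=snap('scene','s2.png'); s=arm.get_state(); print(s['t'],s['eef_pos'],s['force'],s['width'])
u,v=px('scene',[.609,-.1625,.03]).astype(int); h=32
cv2.imwrite('pics/c3.png',cv2.resize(im[v-h:v+h,u-h:u+h],None,fx=6,fy=6,interpolation=cv2.INTER_CUBIC))
for c in ('scene','top'):
    if c=='top': arm.grab_frame(c)
    try: print(c,mfit(c,'saffron_dish',.609,-.1625,0,.011))
    except Exception as e: print(e)
```

```text
9.55 [ 0.61148202 -0.16245791  0.08647389] [-1.14644563 -0.90536545 -1.04860772] 0.044501752483524254
list index out of range
list index out of range
```

View pics/c3.png

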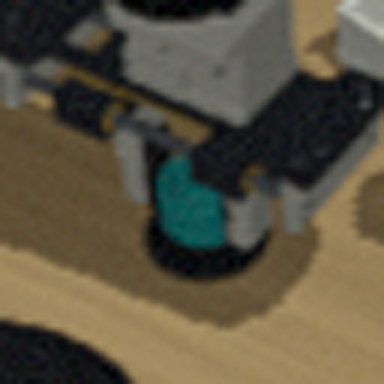

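The dish is held upright just above the small mat, at (190,200) over the mat's (207,245) in the crop. Now I'll lower it gently.

Emit:
move_arm --increments '[{"jaw":-1,"dx":-0.0005,"dy":0,"dz":0.002,"twist":0},{"jaw":-1,"dx":0,"dy":0,"dz":0.002,"twist":0},{"jaw":-1,"dx":0,"dy":0,"dz":0.001,"twist":0},{"jaw":-1,"dx":0,"dy":0,"dz":0.0005,"twist":0},{"jaw":-1,"dx":0,"dy":0,"dz":0,"twist":0},{"jaw":-1,"dx":0,"dy":0,"dz":0,"twist":0}]'

```text
t: 10.2
eef_pos: [0.6106, -0.1622, 0.0809]
ee_rot: [3.141, 0.0, 0.001]
force: [-3.3, 0.5, 7.0]
width: 0.0445
gripper_force: 9.9
```

Emit:
move_arm --increments '[{"jaw":0.5,"dx":0,"dy":0,"dz":0,"twist":0},{"jaw":0.5,"dx":0,"dy":0,"dz":0,"twist":0},{"jaw":0.5,"dx":0,"dy":0,"dz":0,"twist":0},{"jaw":0.5,"dx":0,"dy":0,"dz":0,"twist":0},{"jaw":1,"dx":0,"dy":0,"dz":-0.015,"twist":0},{"jaw":1,"dx":0,"dy":0,"dz":-0.03,"twist":0},{"jaw":1,"dx":0,"dy":0,"dz":-0.04,"twist":0},{"jaw":1,"dx":0,"dy":0,"dz":-0.03,"twist":0},{"jaw":1,"dx":0,"dy":-0.03,"dz":0,"twist":0},{"jaw":1,"dx":0,"dy":-0.03,"dz":0,"twist":0},{"jaw":1,"dx":0,"dy":-0.03,"dz":0,"twist":0},{"jaw":1,"dx":0,"dy":-0.03,"dz":0,"twist":0}]'

```text
t: 11.2
eef_pos: [0.6104, -0.0413, 0.1955]
ee_rot: [-3.141, -0.0, -0.001]
force: [-0.3, 0.0, 1.1]
width: 0.0872
gripper_force: 0.0
```

Run:
```python
from h import *
s=arm.get_state(); print(s['t'],s['eef_pos'],s['q'],s['width'])
for c in ('scene','top'):
    im=snap(c,c+'3.png')
    for n,z in(('saffron_dish',.006),('mat_small',0)):
        try: print(c,n,mfit(c,n,.609,-.1625,0,z))
        except Exception as e: print(e)
```

```text
11.2 [ 0.61040936 -0.04125941  0.19546818] [ 2.51340778e-01  3.32962990e-01 -2.60947958e-01 -1.02093466e-04
 -9.76444870e-01  1.31898687e+00] 0.08722692598484097
scene saffron_dish ([0.6105, -0.1609], '', np.float64(0.924))
scene mat_small ([0.6103, -0.1629], '', np.float64(0.378))
top saffron_dish ([0.6068, -0.1643], '', np.float64(0.257))
top mat_small ([0.6017, -0.1602], '', np.float64(0.157))
```

View pics/scene3.png

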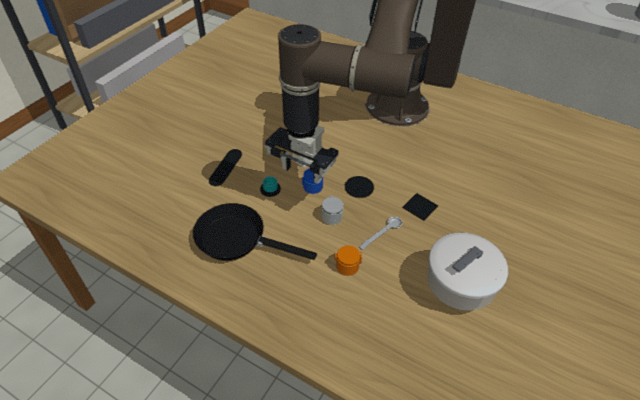

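The picture shows the dish sitting upright in the middle of the small mat at (270,186), and everything else is undisturbed. Next is the grey canister at (332,211).

Emit:
move_arm --increments '[{"jaw":1,"dx":-0.0008,"dy":-0.034,"dz":0,"twist":0},{"jaw":1,"dx":-0.0008,"dy":-0.034,"dz":0,"twist":0},{"jaw":1,"dx":-0.0008,"dy":-0.034,"dz":0,"twist":0},{"jaw":1,"dx":0,"dy":0,"dz":0,"twist":-0.1152},{"jaw":1,"dx":0,"dy":0,"dz":0,"twist":-0.1152},{"jaw":1,"dx":0,"dy":0,"dz":0,"twist":-0.1152},{"jaw":1,"dx":0,"dy":0,"dz":0,"twist":-0.1152},{"jaw":1,"dx":0,"dy":0,"dz":0,"twist":-0.1152},{"jaw":1,"dx":0,"dy":0,"dz":0,"twist":0},{"jaw":1,"dx":0,"dy":0,"dz":0,"twist":0},{"jaw":1,"dx":0,"dy":0,"dz":0,"twist":0}]'

```text
t: 12.42
eef_pos: [0.6083, 0.059, 0.1952]
ee_rot: [3.142, 0.0, 0.572]
force: [0.7, 0.3, 0.3]
width: 0.0874
gripper_force: 0.0
```

Run:
```python
from h import *
im=snap('scene','s4.png'); s=arm.get_state(); p=np.array(s['eef_pos']); print(p,s['ee_rot'])
y=s['ee_rot'][2]; ty=np.array([np.sin(y),-np.cos(y),0])
S=6;h=36;u,v=px('scene',[.608,.06,.06]).astype(int)
C=cv2.resize(im[v-h:v+h,u-h:u+h],None,fx=S,fy=S,interpolation=cv2.INTER_CUBIC)
for q,col in[(p+ty*.0437-[0,0,.066],(0,0,255)),(p-ty*.0437-[0,0,.066],(0,0,255)),([.608,.06,.057],(0,255,0)),([.608+.036*np.cos(.576),.06+.036*np.sin(.576),.04],(0,255,255))]:
    cv2.circle(C,tuple(int(a) for a in (px('scene',q)-[u-h,v-h]+.5)*S),3,col,1)
cv2.imwrite('pics/c4.png',C)
```

```text
[0.60826657 0.05914475 0.19519043] [-3.14159041e+00  1.21837601e-04  5.72343476e-01]
```

View pics/c4.png

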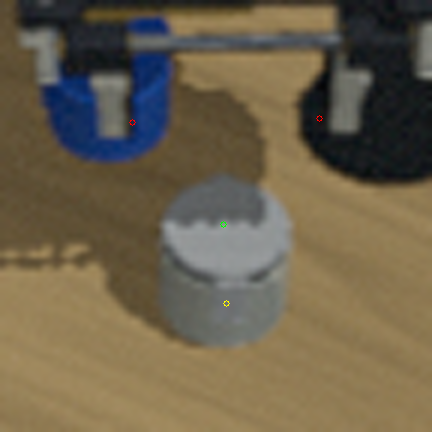

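The fingers straddle the grey canister evenly (tips at x≈112 and 345, lid centre 225), with the clip and hinge clear of them. Going down to grip.

Emit:
move_arm --increments '[{"jaw":1,"dx":0,"dy":0,"dz":0.02,"twist":0},{"jaw":1,"dx":0,"dy":0,"dz":0.035,"twist":0},{"jaw":1,"dx":0,"dy":0,"dz":0.03,"twist":0},{"jaw":1,"dx":0,"dy":0,"dz":0.02,"twist":0},{"jaw":1,"dx":0,"dy":0,"dz":0.01,"twist":0},{"jaw":1,"dx":0,"dy":0,"dz":0,"twist":0},{"jaw":-1,"dx":0,"dy":0,"dz":0,"twist":0},{"jaw":-1,"dx":0,"dy":0,"dz":0,"twist":0},{"jaw":-1,"dx":0,"dy":0,"dz":0,"twist":0},{"jaw":-1,"dx":0,"dy":0,"dz":0,"twist":0},{"jaw":-1,"dx":0,"dy":0,"dz":0,"twist":0},{"jaw":-1,"dx":0,"dy":0,"dz":0,"twist":0}]' --force 20

```text
t: 13.47
eef_pos: [0.6088, 0.0601, 0.0816]
ee_rot: [3.141, -0.002, 0.577]
force: [-1.4, 2.1, 7.0]
width: 0.0636
gripper_force: 20.0
```

Emit:
move_arm --increments '[{"jaw":-1,"dx":0,"dy":0,"dz":-0.01,"twist":0},{"jaw":-1,"dx":0,"dy":0,"dz":-0.02,"twist":0},{"jaw":-1,"dx":0,"dy":0,"dz":-0.03,"twist":0},{"jaw":-1,"dx":-0.0123,"dy":-0.0095,"dz":0,"twist":0},{"jaw":-1,"dx":-0.022,"dy":-0.017,"dz":0,"twist":0},{"jaw":-1,"dx":-0.022,"dy":-0.017,"dz":0,"twist":0},{"jaw":-1,"dx":-0.022,"dy":-0.017,"dz":0,"twist":0},{"jaw":-1,"dx":-0.022,"dy":-0.017,"dz":0,"twist":0},{"jaw":-1,"dx":-0.015,"dy":-0.012,"dz":0,"twist":0},{"jaw":-1,"dx":-0.007,"dy":-0.005,"dz":0,"twist":0},{"jaw":-1,"dx":0,"dy":0,"dz":0,"twist":0},{"jaw":-1,"dx":0,"dy":0,"dz":0,"twist":0}]' --force 20

```text
t: 14.47
eef_pos: [0.4547, 0.0727, 0.141]
ee_rot: [3.141, -0.002, 0.577]
force: [0.0, 0.6, -3.3]
width: 0.0641
gripper_force: 20.0
```

Emit:
move_arm --increments '[{"jaw":-1,"dx":0,"dy":0,"dz":0.015,"twist":0},{"jaw":-1,"dx":0,"dy":0,"dz":0.018,"twist":0},{"jaw":-1,"dx":0,"dy":0,"dz":0.01,"twist":0},{"jaw":-1,"dx":0,"dy":0,"dz":0.004,"twist":0},{"jaw":-1,"dx":0,"dy":0,"dz":0,"twist":0},{"jaw":-1,"dx":0,"dy":0,"dz":0,"twist":0},{"jaw":-1,"dx":0,"dy":0,"dz":0,"twist":0}]'

```text
t: 15.05
eef_pos: [0.455, 0.0726, 0.0938]
ee_rot: [3.141, -0.001, 0.576]
force: [1.0, -0.2, -3.4]
width: 0.0637
gripper_force: 20.0
```

Run:
```python
from h import *
im=snap('scene','s5.png'); s=arm.get_state(); p=np.array(s['eef_pos']); print(p,s['ee_rot'],s['force'])
S=6;h=36;u,v=px('scene',[.455,.073,.03]).astype(int)
C=cv2.resize(im[v-h:v+h,u-h:u+h],None,fx=S,fy=S,interpolation=cv2.INTER_CUBIC)
cv2.imwrite('pics/c5.png',C)
```

```text
[0.45489333 0.07258853 0.09391116] [ 3.14145945e+00 -1.32374333e-03  5.76283609e-01] [-0.07266477  1.11972381 -3.54866837]
```

View pics/c5.png

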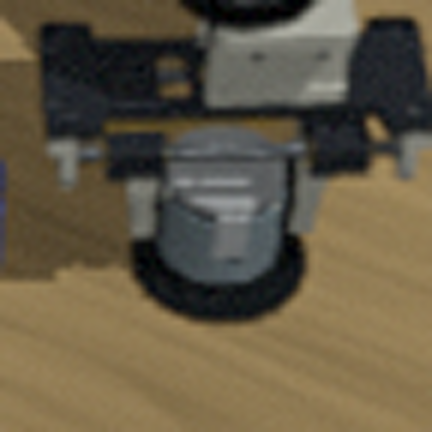

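The canister is upright and centred over the large mat: body centre x≈220, mat x≈218 in the crop. Lowering gently and releasing.

Emit:
move_arm --increments '[{"jaw":-1,"dx":0,"dy":0,"dz":0.002,"twist":0},{"jaw":-1,"dx":0,"dy":0,"dz":0.002,"twist":0},{"jaw":-1,"dx":0,"dy":0,"dz":0.0015,"twist":0},{"jaw":-1,"dx":0,"dy":0,"dz":0.001,"twist":0},{"jaw":-1,"dx":0,"dy":0,"dz":0,"twist":0},{"jaw":-1,"dx":0,"dy":0,"dz":0,"twist":0}]'

```text
t: 15.6
eef_pos: [0.4542, 0.0724, 0.0876]
ee_rot: [3.141, -0.0, 0.577]
force: [-5.0, -0.8, 11.1]
width: 0.0638
gripper_force: 20.0
```

Emit:
move_arm --increments '[{"jaw":1,"dx":0,"dy":0,"dz":0,"twist":0},{"jaw":1,"dx":0,"dy":0,"dz":0,"twist":0},{"jaw":1,"dx":0,"dy":0,"dz":0,"twist":0},{"jaw":1,"dx":0,"dy":0,"dz":0,"twist":0},{"jaw":1,"dx":0,"dy":0,"dz":-0.01,"twist":0},{"jaw":1,"dx":0,"dy":0,"dz":-0.03,"twist":0},{"jaw":1,"dx":0,"dy":0,"dz":-0.035,"twist":0},{"jaw":1,"dx":0,"dy":0,"dz":-0.035,"twist":0},{"jaw":1,"dx":0,"dy":0,"dz":0,"twist":0.1153},{"jaw":1,"dx":0,"dy":0,"dz":0,"twist":0.1153},{"jaw":1,"dx":0,"dy":0,"dz":0,"twist":0.1153},{"jaw":1,"dx":0,"dy":0,"dz":0,"twist":0.1153}]'

```text
t: 16.6
eef_pos: [0.4542, 0.0723, 0.197]
ee_rot: [-3.141, -0.001, 0.109]
force: [0.4, -0.0, 0.6]
width: 0.0875
gripper_force: 0.0
```

Emit:
move_arm --increments '[{"jaw":1,"dx":0,"dy":0,"dz":0,"twist":0.1153},{"jaw":1,"dx":0,"dy":0,"dz":0,"twist":0.1153},{"jaw":1,"dx":0,"dy":0,"dz":0,"twist":0.1153},{"jaw":1,"dx":0.0048,"dy":0.0307,"dz":0,"twist":0},{"jaw":1,"dx":0.0048,"dy":0.0307,"dz":0,"twist":0},{"jaw":1,"dx":0.0048,"dy":0.0307,"dz":0,"twist":0},{"jaw":1,"dx":0.0048,"dy":0.0307,"dz":0,"twist":0},{"jaw":1,"dx":0.0048,"dy":0.0307,"dz":0,"twist":0},{"jaw":1,"dx":0.0048,"dy":0.0307,"dz":0,"twist":0},{"jaw":1,"dx":0.0048,"dy":0.0307,"dz":0,"twist":0},{"jaw":1,"dx":0,"dy":0,"dz":0,"twist":0},{"jaw":1,"dx":0,"dy":0,"dz":0,"twist":0}]'

```text
t: 17.6
eef_pos: [0.4373, -0.146, 0.1965]
ee_rot: [3.141, 0.0, -0.234]
force: [-0.3, 0.3, 0.3]
width: 0.0878
gripper_force: 0.0
```

Run:
```python
from h import *
im=snap('scene','s6.png'); s=arm.get_state(); p=np.array(s['eef_pos']); print(p,s['ee_rot'])
for n,a,w in(('canister',(.455,.0728,0,.006),0),('mat_large',(.455,.0728,0,0),0),('salt_pot',(.438,-.1445,-.23,0),1)):
    try: print(n,mfit('scene',n,*a,w))
    except Exception as e: print(n,e)
y=s['ee_rot'][2]; ty=np.array([np.sin(y),-np.cos(y),0])
S=6;h=40;u,v=px('scene',[.438,-.1,.06]).astype(int)
C=cv2.resize(im[v-h:v+h,u-h:u+h+20],None,fx=S,fy=S,interpolation=cv2.INTER_CUBIC)
for q in(p+ty*.0437-[0,0,.066],p-ty*.0437-[0,0,.066]): cv2.circle(C,tuple(int(a) for a in (px('scene',q)-[u-h,v-h]+.5)*S),3,(0,0,255),1)
cv2.imwrite('pics/c6.png',C)
```

```text
[ 0.43749518 -0.14512661  0.19659711] [ 3.14157088e+00  2.71917421e-04 -2.32861040e-01]
canister ([0.4539, 0.0702], '', np.float64(0.9))
mat_large ([0.4567, 0.0733], '', np.float64(0.431))
salt_pot ([0.4395, -0.1431], np.float64(-12.2), np.float64(0.93))
```

View pics/c6.png

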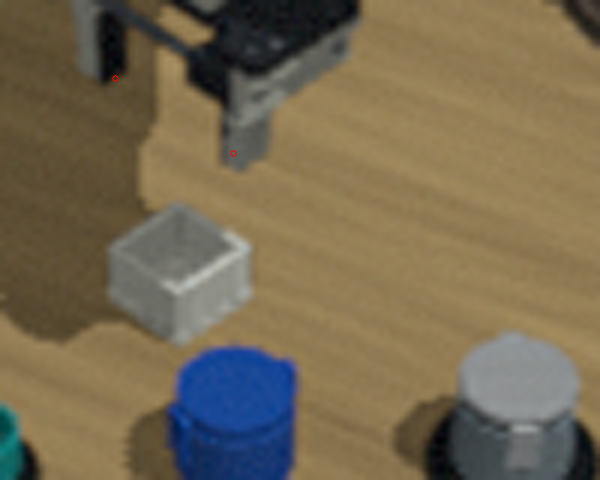

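The pot sits between the fingers' lines, and the canister is upright on the large mat at lower right (520,400). Going down on the pot.

Emit:
move_arm --increments '[{"jaw":1,"dx":0.0005,"dy":0,"dz":0.02,"twist":0},{"jaw":1,"dx":0,"dy":0,"dz":0.035,"twist":0},{"jaw":1,"dx":0,"dy":0,"dz":0.035,"twist":0},{"jaw":1,"dx":0,"dy":0,"dz":0.023,"twist":0},{"jaw":1,"dx":0,"dy":0,"dz":0.0125,"twist":0},{"jaw":1,"dx":0,"dy":0,"dz":0,"twist":0},{"jaw":-1,"dx":0,"dy":0,"dz":0,"twist":0},{"jaw":-1,"dx":0,"dy":0,"dz":0,"twist":0},{"jaw":-1,"dx":0,"dy":0,"dz":0,"twist":0},{"jaw":-1,"dx":0,"dy":0,"dz":0,"twist":0},{"jaw":-1,"dx":0,"dy":0,"dz":0,"twist":0},{"jaw":-1,"dx":0,"dy":0,"dz":0,"twist":0}]' --force 15

```text
t: 18.8
eef_pos: [0.4386, -0.1447, 0.072]
ee_rot: [-3.141, -0.001, -0.231]
force: [-0.9, 1.6, 6.0]
width: 0.0558
gripper_force: 15.0
```

Emit:
move_arm --increments '[{"jaw":-1,"dx":0,"dy":0,"dz":0,"twist":0},{"jaw":-1,"dx":0,"dy":0,"dz":0,"twist":0},{"jaw":-1,"dx":0,"dy":0,"dz":0,"twist":0}]'

```text
t: 19.05
eef_pos: [0.4386, -0.1447, 0.072]
ee_rot: [-3.141, -0.001, -0.231]
force: [-2.3, 1.5, 7.2]
width: 0.0559
gripper_force: 15.0
```

Emit:
move_arm --increments '[{"jaw":-1,"dx":0,"dy":0,"dz":-0.02,"twist":0},{"jaw":-1,"dx":0,"dy":0,"dz":-0.04,"twist":0},{"jaw":-1,"dx":0,"dy":0,"dz":-0.04,"twist":-0.036},{"jaw":-1,"dx":-0.0033,"dy":-0.0156,"dz":0,"twist":0},{"jaw":-1,"dx":-0.0065,"dy":-0.0313,"dz":0,"twist":0},{"jaw":-1,"dx":-0.0065,"dy":-0.0313,"dz":0,"twist":0},{"jaw":-1,"dx":-0.0065,"dy":-0.0313,"dz":0,"twist":0},{"jaw":-1,"dx":-0.0065,"dy":-0.0313,"dz":0,"twist":0},{"jaw":-1,"dx":-0.0065,"dy":-0.0313,"dz":0,"twist":0},{"jaw":-1,"dx":-0.0065,"dy":-0.0313,"dz":0,"twist":0},{"jaw":-1,"dx":-0.0065,"dy":-0.0313,"dz":0,"twist":0},{"jaw":-1,"dx":-0.0065,"dy":-0.0313,"dz":0,"twist":0}]' --force 15

```text
t: 20.05
eef_pos: [0.4348, 0.1284, 0.1714]
ee_rot: [-3.141, 0.0, -0.195]
force: [1.1, -0.4, -1.3]
width: 0.0562
gripper_force: 15.0
```

Emit:
move_arm --increments '[{"jaw":-1,"dx":-0.0065,"dy":-0.0313,"dz":0,"twist":0},{"jaw":-1,"dx":-0.0065,"dy":-0.0313,"dz":0,"twist":0},{"jaw":-1,"dx":-0.0065,"dy":-0.0313,"dz":0,"twist":0},{"jaw":-1,"dx":-0.0065,"dy":-0.0313,"dz":0,"twist":0},{"jaw":-1,"dx":-0.0033,"dy":-0.0156,"dz":0,"twist":0},{"jaw":-1,"dx":0,"dy":0,"dz":0.02,"twist":0},{"jaw":-1,"dx":0,"dy":0,"dz":0.03,"twist":0},{"jaw":-1,"dx":0,"dy":0,"dz":0.025,"twist":0},{"jaw":-1,"dx":0,"dy":0,"dz":0.01,"twist":0},{"jaw":-1,"dx":0,"dy":0,"dz":0,"twist":0},{"jaw":-1,"dx":0,"dy":0,"dz":0,"twist":0},{"jaw":-1,"dx":0,"dy":0,"dz":0,"twist":0}]'

```text
t: 21.05
eef_pos: [0.4346, 0.2713, 0.0876]
ee_rot: [-3.14, -0.001, -0.195]
force: [0.0, -0.1, -1.8]
width: 0.0561
gripper_force: 15.0
```

Run:
```python
from h import *
im=snap('scene','s7.png'); s=arm.get_state(); p=np.array(s['eef_pos']); print(p,s['ee_rot'],s['force'])
S=6;h=36;u,v=px('scene',[.434,.271,.03]).astype(int)
C=cv2.resize(im[v-h:v+h,u-h:u+h],None,fx=S,fy=S,interpolation=cv2.INTER_CUBIC)
cv2.imwrite('pics/c7.png',C)
try: print(mfit('scene','salt_pot',.434,.271,-.195,p[2]-.072,1))
except Exception as e: print(e)
```

```text
[0.43466879 0.27142674 0.08774423] [-3.13944353e+00 -1.24933529e-03 -1.94761768e-01] [ 0.76852351 -0.27592669 -2.07266014]
([0.4362, 0.2651], np.float64(10.8), np.float64(0.789))
```

View pics/c7.png

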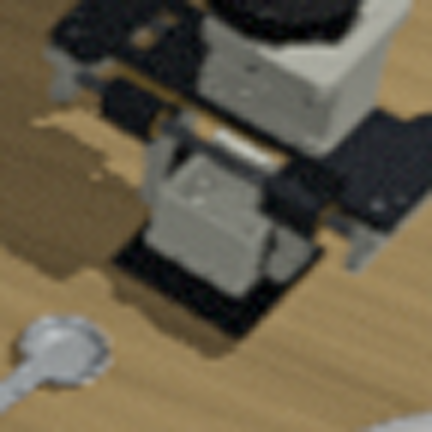

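The pot is above the square mat with its edge parallel to the mat's front edge: (145,240)-(240,297) against (115,262)-(240,340). Lowering.

Emit:
move_arm --increments '[{"jaw":-1,"dx":0,"dy":0,"dz":0.004,"twist":0},{"jaw":-1,"dx":0,"dy":0,"dz":0.002,"twist":0},{"jaw":-1,"dx":0,"dy":0,"dz":0.002,"twist":0},{"jaw":-1,"dx":0,"dy":0,"dz":0.0015,"twist":0},{"jaw":-1,"dx":0,"dy":0,"dz":0.0005,"twist":0},{"jaw":-1,"dx":0,"dy":0,"dz":0,"twist":0},{"jaw":-1,"dx":0,"dy":0,"dz":0,"twist":0}]'

```text
t: 21.73
eef_pos: [0.4341, 0.2708, 0.0775]
ee_rot: [-3.141, -0.001, -0.194]
force: [-4.5, -2.3, 14.5]
width: 0.056
gripper_force: 15.0
```

Emit:
move_arm --increments '[{"jaw":1,"dx":0,"dy":0,"dz":0,"twist":0},{"jaw":1,"dx":0,"dy":0,"dz":0,"twist":0},{"jaw":1,"dx":0,"dy":0,"dz":0,"twist":0},{"jaw":1,"dx":0,"dy":0,"dz":0,"twist":0},{"jaw":1,"dx":0,"dy":0,"dz":-0.01,"twist":0},{"jaw":1,"dx":0,"dy":0,"dz":-0.035,"twist":0},{"jaw":1,"dx":0,"dy":0,"dz":-0.04,"twist":0},{"jaw":1,"dx":0,"dy":0,"dz":-0.035,"twist":0},{"jaw":1,"dx":0.0064,"dy":0.0327,"dz":0,"twist":0},{"jaw":1,"dx":0.0064,"dy":0.0327,"dz":0,"twist":0},{"jaw":1,"dx":0.0064,"dy":0.0327,"dz":0,"twist":0},{"jaw":1,"dx":0.0064,"dy":0.0327,"dz":0,"twist":0}]'

```text
t: 22.73
eef_pos: [0.4334, 0.1363, 0.1972]
ee_rot: [-3.141, -0.001, -0.194]
force: [-0.0, -1.0, -1.0]
width: 0.0879
gripper_force: 0.0
```

Emit:
move_arm --increments '[{"jaw":1,"dx":0.0064,"dy":0.0327,"dz":0,"twist":0},{"jaw":1,"dx":0.0064,"dy":0.0327,"dz":0,"twist":0},{"jaw":1,"dx":0.0064,"dy":0.0327,"dz":0,"twist":0},{"jaw":1,"dx":0.0064,"dy":0.0327,"dz":0,"twist":0},{"jaw":1,"dx":0.0064,"dy":0.0327,"dz":0,"twist":0},{"jaw":1,"dx":0,"dy":0,"dz":0,"twist":0},{"jaw":1,"dx":0,"dy":0,"dz":0,"twist":0}]'

```text
t: 23.32
eef_pos: [0.4332, -0.0307, 0.1968]
ee_rot: [-3.141, -0.0, -0.198]
force: [0.0, 0.6, 0.5]
width: 0.0875
gripper_force: 0.0
```

```bash
python3 - <<'E'
from h import *
s=arm.get_state(); print(s['t'],s['eef_pos'],s['ee_rot'])
for c in('top','scene'):
    im=snap(c,c+'8.png')
    for n,a,w in(('canister',(.455,.0728,0,.006),0),('mat_large',(.455,.0728,0,0),0),('salt_pot',(.434,.271,-.195,.006),1),('saffron_dish',(.609,-.162,0,.006),0)):
        try: print(c,n,mfit(c,n,*a,w))
        except Exception as e: print(c,n,e)
    L=[d['pixels'] for d in arm.silhouettes(c,'spoon') if 100<d['pixels'].sum()<900]
    for m in L:
        w=world(c,m,.011); ce=w.mean(0)
        print(c,'spoon',m.sum(),np.round(ce,3), np.round(np.percentile(w,[0,100],axis=0),3).tolist())
        b=np.array([.547,.228]); far=w[np.hypot(*(w-b).T)>.035]
        e,V=np.linalg.eigh(np.cov(far.T)); a=V[:,1]*np.sign(-V[0,1]); print('handle line pt',far.mean(0),'ang',np.degrees(np.arctan2(a[1],a[0])))
        t=(w-far.mean(0))@a; print('bowl end',far.mean(0)+a*t.max(),'tail',far.mean(0)+a*t.min(),'len',t.max()-t.min())
        u,v=px(c,[.595,.21,.01]).astype(int); h=40
        C=cv2.resize(im[v-h:v+h,u-h:u+h],None,fx=5,fy=5,interpolation=cv2.INTER_CUBIC)
        mm=cv2.resize(m[v-h:v+h,u-h:u+h].astype(np.uint8),None,fx=5,fy=5,interpolation=cv2.INTER_NEAREST); cs,_=cv2.findContours(mm,0,2); cv2.drawContours(C,cs,-1,(0,0,255),1)
        cv2.imwrite(f'pics/c8{c}.png',C)
E
python3 -c "
import cv2,numpy as np,os
L=[cv2.imread(f'pics/c8{c}.png') for c in('top','scene') if os.path.exists(f'pics/c8{c}.png')]
cv2.imwrite('pics/c8.png',np.hstack(L))"
```

```text
23.3167 [ 0.43324678 -0.03065251  0.19682724] [-3.14138246e+00 -4.08385805e-04 -1.98372067e-01]
top canister ([0.46, 0.0786], '', np.float64(0.44))
top mat_large ([0.4569, 0.0763], '', np.float64(0.209))
top salt_pot ([0.4311, 0.2701], np.float64(-10.6), np.float64(0.952))
top saffron_dish ([0.6068, -0.1628], '', np.float64(0.907))
top spoon 497 [0.575 0.22 ] [[0.515, 0.184], [0.665, 0.253]]
handle line pt [0.62357797 0.20293296] ang 160.74296819206512
bowl end [0.516376   0.24038433] tail [0.66561667 0.1882466 ] len 0.158085794522727
scene canister ([0.4877, 0.1001], '', np.float64(0.299))
scene mat_large ([0.4596, 0.0748], '', np.float64(0.349))
scene salt_pot ([0.4333, 0.2709], np.float64(-9.5), np.float64(0.925))
scene saffron_dish ([0.6098, -0.163], '', np.float64(0.927))
scene spoon 297 [0.585 0.218] [[0.518, 0.186], [0.674, 0.253]]
handle line pt [0.62952476 0.20364611] ang 163.03205541491104
bowl end [0.51833174 0.23757322] tail [0.67269004 0.19047556] len 0.1613836181391377
```

View pics/c8.png

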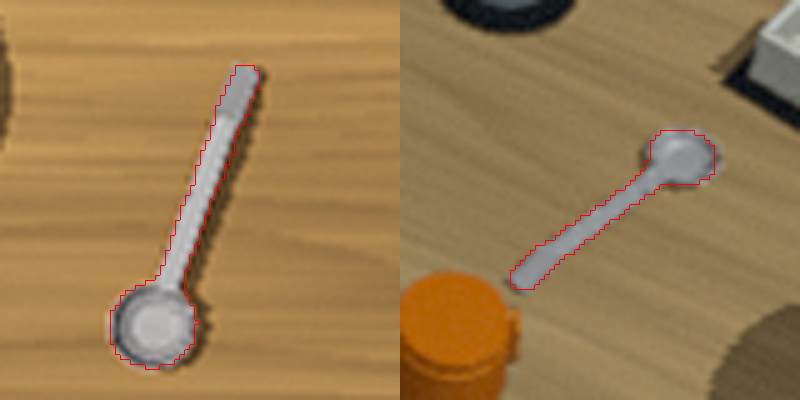

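View pics/top8.png

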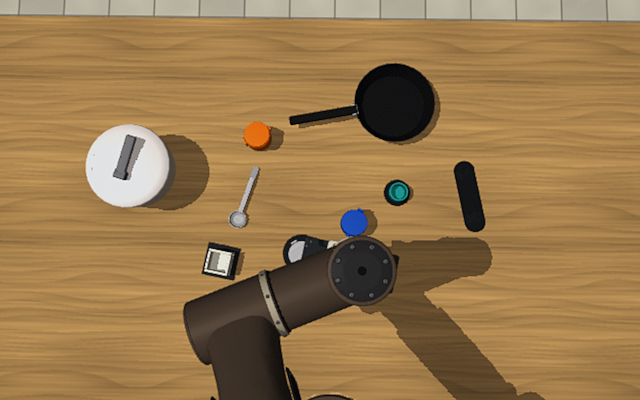

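The top picture shows the dish centred at (397,192), the pot square on its mat at (221,261), the canister partly hidden by the arm at (300,250), and nothing else moved. In the crop the spoon is face up, axis 162°, with the grip point at about (0.579, 0.219). Going above it.

Emit:
move_arm --increments '[{"jaw":0,"dx":0,"dy":0,"dz":0,"twist":0.122},{"jaw":0,"dx":0.0034,"dy":-0.0157,"dz":0,"twist":0},{"jaw":0,"dx":0.0067,"dy":-0.0314,"dz":0,"twist":0},{"jaw":0,"dx":0.0067,"dy":-0.0314,"dz":0,"twist":0},{"jaw":0,"dx":0.0067,"dy":-0.0314,"dz":0,"twist":0},{"jaw":0,"dx":0.0067,"dy":-0.0314,"dz":0,"twist":0},{"jaw":0,"dx":0.0067,"dy":-0.0314,"dz":0,"twist":0},{"jaw":0,"dx":0.0067,"dy":-0.0314,"dz":0,"twist":0},{"jaw":0,"dx":0.0067,"dy":-0.0314,"dz":0,"twist":0},{"jaw":0,"dx":0.0067,"dy":-0.0314,"dz":0,"twist":0},{"jaw":0,"dx":0.0034,"dy":-0.0157,"dz":0,"twist":0},{"jaw":0,"dx":0,"dy":0,"dz":0.02,"twist":0}]'

```text
t: 24.92
eef_pos: [0.5826, 0.2254, 0.1789]
ee_rot: [-3.137, -0.005, -0.312]
force: [1.8, 0.8, 0.1]
width: 0.0439
gripper_force: 0.0
```

Emit:
move_arm --increments '[{"jaw":0,"dx":0,"dy":0,"dz":0.03,"twist":0},{"jaw":0,"dx":0,"dy":0,"dz":0.025,"twist":0},{"jaw":0,"dx":0,"dy":0,"dz":0.01,"twist":0},{"jaw":0,"dx":0,"dy":0,"dz":0,"twist":0},{"jaw":0,"dx":0,"dy":0,"dz":0,"twist":0}]'

```text
t: 25.33
eef_pos: [0.5792, 0.2209, 0.1114]
ee_rot: [3.141, 0.0, -0.316]
force: [0.2, -0.3, 0.3]
width: 0.0437
gripper_force: 0.0
```

Run:
```python
from h import *
im=snap('scene','s9.png'); s=arm.get_state(); p=np.array(s['eef_pos']); print(p,s['ee_rot'],s['width'])
y=s['ee_rot'][2]; ty=np.array([np.sin(y),-np.cos(y),0]); w=s['width']/2
S=6;h=36;u,v=px('scene',[.59,.215,.02]).astype(int)
C=cv2.resize(im[v-h:v+h,u-h:u+h],None,fx=S,fy=S,interpolation=cv2.INTER_CUBIC)
for q in(p+ty*w-[0,0,.066],p-ty*w-[0,0,.066],[.579,.219,.013]): cv2.circle(C,tuple(int(a) for a in (px('scene',q)-[u-h,v-h]+.5)*S),3,(0,0,255),1)
cv2.imwrite('pics/c9.png',C)
try: print('canister',mfit('scene','canister',.455,.0728,0,.006))
except Exception as e: print(e)
```

```text
[0.57969544 0.22121265 0.11240162] [-3.14081203e+00 -1.13040184e-03 -3.15920642e-01] 0.043612753969757556
canister ([0.4487, 0.0663], '', np.float64(0.63))
```

View pics/c9.png

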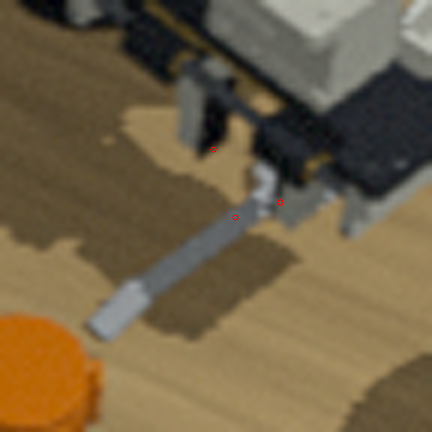

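The fingers straddle the handle, tips at (205,150) and (285,215), with the target point between them. Going down and gripping.

Emit:
move_arm --increments '[{"jaw":0,"dx":0,"dy":0.0023,"dz":0.015,"twist":0},{"jaw":0,"dx":0,"dy":0,"dz":0.015,"twist":0},{"jaw":0,"dx":0,"dy":0,"dz":0.009,"twist":0},{"jaw":0,"dx":0,"dy":0,"dz":0.0035,"twist":0},{"jaw":0,"dx":0,"dy":0,"dz":0,"twist":0},{"jaw":0,"dx":0,"dy":0,"dz":0,"twist":0}]'

```text
t: 25.93
eef_pos: [0.5787, 0.2187, 0.0696]
ee_rot: [-3.141, -0.001, -0.317]
force: [-0.3, 0.1, 0.0]
width: 0.044
gripper_force: 0.0
```

Emit:
move_arm --increments '[{"jaw":-1,"dx":0,"dy":0,"dz":0.001,"twist":0},{"jaw":-1,"dx":0,"dy":0,"dz":0,"twist":0},{"jaw":-1,"dx":0,"dy":0,"dz":0,"twist":0},{"jaw":-1,"dx":0,"dy":0,"dz":0,"twist":0},{"jaw":-1,"dx":0,"dy":0,"dz":0,"twist":0},{"jaw":-1,"dx":0,"dy":0,"dz":0,"twist":0},{"jaw":-1,"dx":0,"dy":0,"dz":0,"twist":0}]' --force 25

```text
t: 26.52
eef_pos: [0.5783, 0.2185, 0.0679]
ee_rot: [-3.141, -0.0, -0.317]
force: [-0.4, -0.3, 0.8]
width: 0.0111
gripper_force: 25.0
```

Emit:
move_arm --increments '[{"jaw":-1,"dx":0,"dy":0,"dz":-0.015,"twist":0},{"jaw":-1,"dx":0,"dy":0,"dz":-0.03,"twist":0},{"jaw":-1,"dx":0,"dy":0,"dz":-0.03,"twist":0},{"jaw":-1,"dx":0,"dy":0,"dz":-0.025,"twist":0},{"jaw":-1,"dx":0.0058,"dy":0.0166,"dz":0,"twist":0},{"jaw":-1,"dx":0.0116,"dy":0.0333,"dz":0,"twist":0},{"jaw":-1,"dx":0.0116,"dy":0.0333,"dz":0,"twist":0},{"jaw":-1,"dx":0.0116,"dy":0.0333,"dz":0,"twist":0},{"jaw":-1,"dx":0.0116,"dy":0.0333,"dz":0,"twist":0},{"jaw":-1,"dx":0.0116,"dy":0.0333,"dz":0,"twist":0},{"jaw":-1,"dx":0.0116,"dy":0.0333,"dz":0,"twist":0},{"jaw":-1,"dx":0.0116,"dy":0.0333,"dz":0,"twist":0}]' --force 25

```text
t: 27.52
eef_pos: [0.5826, -0.0477, 0.1676]
ee_rot: [-3.142, 0.0, -0.317]
force: [1.4, 0.2, -1.8]
width: 0.0114
gripper_force: 25.0
```

Emit:
move_arm --increments '[{"jaw":-1,"dx":0.0116,"dy":0.0333,"dz":0,"twist":0},{"jaw":-1,"dx":0.0116,"dy":0.0333,"dz":0,"twist":0},{"jaw":-1,"dx":0.0116,"dy":0.0333,"dz":0,"twist":0},{"jaw":-1,"dx":0.0116,"dy":0.0333,"dz":0,"twist":0},{"jaw":-1,"dx":0.0116,"dy":0.0333,"dz":0,"twist":0},{"jaw":-1,"dx":0.0116,"dy":0.0333,"dz":0,"twist":0},{"jaw":-1,"dx":0.0116,"dy":0.0333,"dz":0,"twist":0},{"jaw":-1,"dx":0.0116,"dy":0.0333,"dz":0,"twist":0},{"jaw":-1,"dx":0.0058,"dy":0.0166,"dz":0,"twist":0},{"jaw":-1,"dx":0,"dy":0,"dz":0,"twist":-0.0848},{"jaw":-1,"dx":0,"dy":0,"dz":0,"twist":-0.0848},{"jaw":-1,"dx":0,"dy":0,"dz":0,"twist":-0.0848}]'

```text
t: 28.52
eef_pos: [0.5879, -0.3464, 0.1669]
ee_rot: [-3.141, 0.001, -0.06]
force: [0.9, 1.3, -1.0]
width: 0.0114
gripper_force: 25.0
```

Emit:
move_arm --increments '[{"jaw":-1,"dx":0,"dy":0,"dz":0,"twist":-0.0848},{"jaw":-1,"dx":0,"dy":0,"dz":0,"twist":-0.0848},{"jaw":-1,"dx":0,"dy":0,"dz":0,"twist":-0.0848},{"jaw":-1,"dx":0,"dy":0,"dz":0,"twist":0},{"jaw":-1,"dx":0,"dy":0,"dz":0,"twist":0},{"jaw":-1,"dx":0,"dy":0,"dz":0,"twist":0}]'

```text
t: 29.02
eef_pos: [0.5884, -0.3456, 0.1675]
ee_rot: [-3.141, 0.0, 0.189]
force: [-0.2, -0.5, -1.5]
width: 0.0112
gripper_force: 25.0
```

Emit:
move_arm --increments '[{"jaw":-1,"dx":0,"dy":0,"dz":0.02,"twist":-0.003},{"jaw":-1,"dx":0,"dy":0,"dz":0.025,"twist":0},{"jaw":-1,"dx":0,"dy":0,"dz":0.02,"twist":0},{"jaw":-1,"dx":0,"dy":0,"dz":0.012,"twist":0},{"jaw":-1,"dx":0,"dy":0,"dz":0.005,"twist":0},{"jaw":-1,"dx":0,"dy":0,"dz":0,"twist":0},{"jaw":-1,"dx":0,"dy":0,"dz":0,"twist":0},{"jaw":-1,"dx":0,"dy":0,"dz":0,"twist":0}]'

```text
t: 29.68
eef_pos: [0.5895, -0.3459, 0.0872]
ee_rot: [3.14, -0.002, 0.195]
force: [0.7, 0.3, -0.4]
width: 0.0114
gripper_force: 25.0
```

Run:
```python
from h import *
im=snap('scene','s10.png'); s=arm.get_state(); p=np.array(s['eef_pos']); print(p,s['ee_rot'],s['force'])
S=6;h=45;u,v=px('scene',[.604,-.343,.02]).astype(int)
C=cv2.resize(im[v-h:v+h,u-h:u+h],None,fx=S,fy=S,interpolation=cv2.INTER_CUBIC)
cv2.imwrite('pics/c10.png',C)
for n,z,z0 in(('canister',.063,.006),):
    print(n,mfit('scene',n,.455,.0728,0,z0))
print('matL',mfit('scene','mat_large',.455,.0728))
for t in(.0805,-.0805):
    q=np.array([.6035,-.3427])+t*np.array([np.cos(.192),np.sin(.192)])
    print('expected end crop px',(px('scene',[*q,p[2]-.0679+.006])-[u-h,v-h]+.5)*S, 'mat end',(px('scene',[*(np.array([.6035,-.3427])+t/.0805*.09*np.array([np.cos(.192),np.sin(.192)])),.006])-[u-h,v-h]+.5)*S)
```

```text
[ 0.58942755 -0.34586095  0.08726102] [ 3.14037421e+00 -1.97498616e-03  1.94959541e-01] [-0.11184488  0.12045298 -0.71318662]
canister ([0.4535, 0.0708], '', np.float64(0.935))Traceback (most recent call last):
  File "<stdin>", line 8, in <module>
  File "h.py", line 38, in mfit
    m=mask(c,n,near or (x,y,z0))
  File "h.py", line 14, in mask
    return L[0]['pixels']
           ~^^^
IndexError: list index out of range
```

View pics/c10.png

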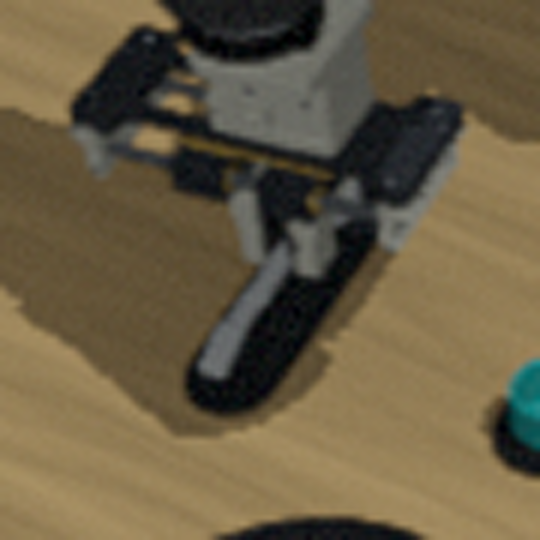

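The crop shows the spoon level above the long mat, its tail end at (212,375) and the mat's end at (228,408). I'll compare spoon and mat numerically before lowering.

Run:
```python
from h import *
im=arm.grab_frame('scene'); s=arm.get_state(); p=np.array(s['eef_pos']); z=p[2]-.0679
print(p,s['ee_rot'][2])
c=np.array([.6035,-.3427]); a=np.array([np.cos(.192),np.sin(.192)]); b=np.array([-a[1],a[0]])
for n,zz in(('spoon',z+.012),('mat_long',.006)):
    for d in arm.silhouettes('scene',n):
        m=d['pixels']
        if not 20<m.sum()<1500: continue
        w=world('scene',m,zz); t=(w-c)@a*1000; v=(w-c)@b*1000
        print(n,round(d['score'],2),m.sum(),'along',np.round(np.percentile(t,[0,50,100]),1))
        for lo in range(-90,95,15):
            k=(t>=lo)&(t<lo+15)
            if k.sum()>4: print('  ',lo,k.sum(),np.round([v[k].min(),v[k].mean(),v[k].max()],1))
```

```text
[ 0.58904784 -0.34566267  0.08679109] 0.1950504674747493
spoon 0.63 79 along [-7.4 42.1 84.6]
   -15 6 [-5.  -0.8  3.3]
   0 12 [-4.5  1.1  6.7]
   15 12 [-4.8  0.5  5.8]
   30 12 [-4.3  1.   6.3]
   45 14 [-5.1  1.4  7.1]
   60 14 [-4.6  2.5  8.4]
   75 9 [-1.2  4.3  9.6]
mat_long 0.65 340 along [-68.8  27.2  93.1]
   -75 10 [ 9.1 16.8 25.9]
   -60 23 [ 4.1 15.6 27.1]
   -45 18 [ 8.5 19.3 28.3]
   -30 21 [ 0.9 16.7 28.5]
   -15 33 [-4.  12.3 28.7]
   0 35 [-5.7 11.6 28.9]
   15 36 [-6.2 11.4 28.2]
   30 36 [-4.9 11.5 28.4]
   45 35 [-22.4  11.4  27.7]
   60 46 [-24.    3.5  26.7]
   75 41 [-19.7   1.3  21.1]
   90 6 [-8.3  3.9 13.4]
```

Spoon and mat agree to about 1–2 mm both along and across. Lowering.

Emit:
move_arm --increments '[{"jaw":-1,"dx":0,"dy":0,"dz":0.005,"twist":0},{"jaw":-1,"dx":0,"dy":0,"dz":0.003,"twist":0},{"jaw":-1,"dx":0,"dy":0,"dz":0.002,"twist":0},{"jaw":-1,"dx":0,"dy":0,"dz":0.0015,"twist":0.002},{"jaw":-1,"dx":0,"dy":0,"dz":0.001,"twist":0},{"jaw":-1,"dx":0,"dy":0,"dz":0,"twist":0},{"jaw":-1,"dx":0,"dy":0,"dz":0,"twist":0},{"jaw":-1,"dx":0,"dy":0,"dz":0,"twist":0}]'

```text
t: 30.65
eef_pos: [0.5883, -0.3455, 0.0738]
ee_rot: [-3.141, 0.001, 0.193]
force: [-3.0, 2.2, 6.1]
width: 0.0114
gripper_force: 25.0
```

Emit:
move_arm --increments '[{"jaw":0,"dx":0,"dy":0,"dz":0,"twist":0},{"jaw":0,"dx":0,"dy":0,"dz":0,"twist":0},{"jaw":0,"dx":0,"dy":0,"dz":0,"twist":0},{"jaw":0,"dx":0,"dy":0,"dz":0,"twist":0},{"jaw":0,"dx":0,"dy":0,"dz":-0.01,"twist":0},{"jaw":0,"dx":0,"dy":0,"dz":-0.035,"twist":0},{"jaw":0,"dx":0,"dy":0,"dz":-0.04,"twist":0},{"jaw":0,"dx":0,"dy":0,"dz":-0.035,"twist":0},{"jaw":0,"dx":-0.0045,"dy":-0.0348,"dz":0,"twist":0},{"jaw":0,"dx":-0.0045,"dy":-0.0348,"dz":0,"twist":0},{"jaw":0,"dx":-0.0045,"dy":-0.0348,"dz":0,"twist":0},{"jaw":0,"dx":-0.0045,"dy":-0.0348,"dz":0,"twist":0}]'

```text
t: 31.65
eef_pos: [0.5436, -0.2114, 0.1942]
ee_rot: [3.141, -0.001, 0.192]
force: [0.9, 1.3, 0.4]
width: 0.0439
gripper_force: 0.0
```

Emit:
move_arm --increments '[{"jaw":0,"dx":-0.0045,"dy":-0.0348,"dz":0,"twist":0},{"jaw":0,"dx":-0.0045,"dy":-0.0348,"dz":0,"twist":0},{"jaw":0,"dx":-0.0045,"dy":-0.0348,"dz":0,"twist":0},{"jaw":0,"dx":-0.0045,"dy":-0.0348,"dz":0,"twist":0},{"jaw":0,"dx":-0.0045,"dy":-0.0348,"dz":0,"twist":0},{"jaw":0,"dx":0,"dy":0,"dz":0,"twist":0},{"jaw":0,"dx":0,"dy":0,"dz":0,"twist":0}]'

```text
t: 32.23
eef_pos: [0.4888, -0.0443, 0.1944]
ee_rot: [-3.142, -0.002, 0.197]
force: [1.0, -0.5, -0.4]
width: 0.0434
gripper_force: 0.0
```

```bash
cat > chk.py <<'E'
from h import *
s=arm.get_state(); print(s['t'],s['eef_pos'])
c=np.array([.6035,-.3427]); a=np.array([np.cos(.192),np.sin(.192)]); b=np.array([-a[1],a[0]])
for k in('top','scene'):
    arm.grab_frame(k)
    for n,zz in(('spoon',.018),('mat_long',.006)):
        for d in arm.silhouettes(k,n):
            m=d['pixels']
            if not 100<m.sum()<1500: continue
            w=world(k,m,zz); t=(w-c)@a*1000; v=(w-c)@b*1000
            if abs(t.mean())>90: continue
            h=(t>-30)&(t<45) if n=='spoon' else t<999
            pf=np.polyfit(t[h],v[h],1)
            print(k,n,round(d['score'],2),m.sum(),'along',np.round([t.min(),t.max()],1),'across',np.round([v.min(),v.max()],1),'handle mid',round(np.polyval(pf,0),1),'deg',round(np.degrees(pf[0]),1))
    for n,q,w in(('canister',(.455,.0728,0,.006),0),('salt_pot',(.434,.271,-.195,.006),1),('saffron_dish',(.609,-.162,0,.006),0)):
        try: print(k,n,mfit(k,n,*q,w))
        except Exception as e: print(k,n,e)
E
python3 chk.py
```

```text
32.2333 [ 0.48876156 -0.04434033  0.1944301 ]
top spoon 0.73 517 along [-81.8  76.6] across [-21.4  21.7] handle mid -0.4 deg 0.1
top mat_long 0.87 854 along [-92.2  87. ] across [-25.6  27.7] handle mid 3.2 deg -1.9
top canister ([0.455, 0.0728], '', np.float64(0.0))
top salt_pot list index out of range
top saffron_dish ([0.6074, -0.1627], '', np.float64(0.883))
scene spoon 0.79 203 along [-75.   84.5] across [-16.1  21.4] handle mid 1.7 deg -0.2
scene mat_long 0.89 443 along [-79.   93.1] across [-25.6  31.5] handle mid 7.0 deg -3.0
scene canister ([0.4543, 0.0707], '', np.float64(0.925))
scene salt_pot ([0.4338, 0.2716], np.float64(-6.2), np.float64(0.915))
scene saffron_dish ([0.6077, -0.1619], '', np.float64(0.873))
```

Spoon is centred to about 1 mm and aligned within 1°. I'll clear the arm away for a final check of the pot and canister.

Emit:
move_arm --increments '[{"jaw":0,"dx":-0.0108,"dy":0.0319,"dz":0,"twist":0},{"jaw":0,"dx":-0.0108,"dy":0.0319,"dz":0,"twist":0},{"jaw":0,"dx":-0.0108,"dy":0.0319,"dz":0,"twist":0},{"jaw":0,"dx":-0.0108,"dy":0.0319,"dz":0,"twist":0},{"jaw":0,"dx":-0.0108,"dy":0.0319,"dz":0,"twist":0},{"jaw":0,"dx":-0.0108,"dy":0.0319,"dz":0,"twist":0},{"jaw":0,"dx":-0.0108,"dy":0.0319,"dz":0,"twist":0},{"jaw":0,"dx":-0.0108,"dy":0.0319,"dz":0,"twist":0},{"jaw":0,"dx":-0.0108,"dy":0.0319,"dz":0,"twist":0},{"jaw":0,"dx":0,"dy":0,"dz":0,"twist":0},{"jaw":0,"dx":0,"dy":0,"dz":0,"twist":0}]'

```text
t: 33.75
eef_pos: [0.4477, -0.3479, 0.1927]
ee_rot: [-3.141, 0.001, 0.19]
force: [-0.3, 0.9, -0.1]
width: 0.044
gripper_force: 0.0
```

```bash
python3 chk.py | grep -v -e spoon -e long; python3 chk.py | grep -e salt -e canis
python3 - <<'E'
from h import *
for k in('top','scene'):
    arm.grab_frame(k)
    for n,z in(('canister',.006),('salt_pot',.006)):
        print(k,n,[(round(d['score'],2),np.round(d['position'],3).tolist()) for d in arm.pinpoint(k,n)])
E
```

```text
33.75 [ 0.44770805 -0.3479493   0.19268117]
top canister ([0.453, 0.0703], '', np.float64(0.934))
top salt_pot ([0.4311, 0.2718], np.float64(-10.3), np.float64(0.934))
top saffron_dish ([0.6068, -0.162], '', np.float64(0.919))
scene canister ([0.455, 0.0728], '', np.float64(0.0))
scene salt_pot ([0.4338, 0.2711], np.float64(-10.2), np.float64(0.948))
scene saffron_dish ([0.6086, -0.1623], '', np.float64(0.893))
top canister ([0.4691, 0.053], '', np.float64(0.216))
top salt_pot ([0.4316, 0.2708], np.float64(-9.8), np.float64(0.931))
scene canister ([0.4538, 0.0704], '', np.float64(0.92))
scene salt_pot ([0.4345, 0.2714], np.float64(-5.6), np.float64(0.891))
top canister [(0.94, [0.457, 0.073, 0.007]), (0.94, [0.529, -0.056, 0.006]), (0.65, [0.74, 0.186, 0.004])]
top salt_pot [(0.87, [0.429, 0.274, 0.002])]
scene canister [(0.79, [0.529, -0.051, 0.003]), (0.76, [0.453, 0.071, 0.009]), (0.57, [0.738, 0.184, -0.004])]
scene salt_pot [(0.95, [0.431, 0.27, 0.003])]
```

```bash
python3 -c "
from station import arm
print(arm.job_done())"
```

```text
the job is handed in; nothing more can be done
None
```

The job is handed in: dish, canister, salt pot and spoon were placed in that order, and the final camera check put each within about 3 mm of its mat's centre, pot and spoon aligned to within about 1–2°.

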